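# Park a washed bearing on the drip rail

### The job

Park the washed bearing at the top of the drip rail, using only the fingertips: nothing is to be gripped or lifted. First push the end bolt all the way in, so that it bars the upper end of the sloped gutter; then gently roll the bearing that stands on its edge in the gutter up the slope, over both catches, until it meets the bolt, and leave it there with the upper catch risen behind it so that it cannot roll back. Leave the other bearings and everything else on the bench where they are.

Things in the scene. Friction and masses are not known exactly. Their poses are not given: they have to be found in the camera images.
- gutter: Fixed aluminium U gutter, 300 mm long, sloping 8 degrees. Origin: on its floor, mid-width, at the low end, about 40 mm above the bench. x runs up the slope along the floor, y across (to the left looking uphill; the bolt's head is on the +y side), z square to the floor. Inside 17.4 mm wide; walls 3 mm thick, only 10 mm high. It hangs at its low end over a tray 26 mm high on the bench.
- cross_pin (a point): Middle of the fixed 6 mm pin across the gutter that keeps the bearing from rolling out at the low end; gutter x = 12, z = 6 mm.
- gutter_top (a point): Point on the gutter's floor, mid-width, at its high end (gutter x = 300 mm), about 82 mm above the bench. From here 32 mm down the slope two cheek plates stand 34 mm above the floor, outer faces at y = +-14.7 mm; they carry the end bolt in bushes that reach to y = +-20.7 mm.
- bearing_centre (a point): Centre of the steel ball bearing on its edge in the gutter, at the start against the cross pin. 42 mm in diameter, 15 mm wide, about 70 g; it rolls freely, and back down if let go. Its centre is 21 mm above the gutter's floor; held against the shut bolt it is at gutter x = 259 mm, and let go there it settles back a few mm onto the upper catch, near x = 253 mm.
- bearing: The same bearing. Origin: on its axis, on one flat face; it turns as the bearing rolls.
- end_bolt (a joint): End bolt, a 10 mm steel bar with a mushroom head that slides across the gutter's upper end at gutter x = 285, z = 21 mm. 0 = fully out, end open; 0.030 m = fully in, through both cheeks. It goes in along the gutter's -y (about 3 N of friction) and stays where it is left; at the start 0 to 6 mm in.
- bolt_head (a point): Middle of the outer face of the end bolt's head, the face to push; the head is 25 mm in diameter and 12 mm thick, and faces the gutter's +y side. Fully out this point is at gutter y = +70 mm, fully in at +40 mm.
- dog_upper (a joint): Upper catch, a sprung steel dog 8 mm wide in a slot of the gutter's floor, a ramp of 40 mm rising uphill to a tip 8 mm above the floor at gutter x = 237.5 mm. 0 = up, 0.26 rad = down under the floor. A bearing rolled uphill presses it down (under 1 N); it springs up behind. A second, equal catch has its tip at x = 157.5 mm.
- dog_upper_tip (a point): Tip of the upper catch when it is up, 8 mm above the gutter's floor.
- bearing_b: Another bearing of the same size, lying flat on the bench to the right of the tray; bystander. Origin: centre of its underside.
- screwdriver: Screwdriver with a red handle, 214 mm long, at the front of the bench; bystander. Origin: centre of the underside.
- elec_tape: Roll of black tape, 52 mm across, 19 mm high, lying on the bench; bystander. Origin: centre of the underside.
- offcut: Pine offcut, 63 x 180 x 46 mm, on the bench to the right; bystander. Origin: centre of the underside.
Mind the look-alikes: they are no part of the job. Leave any blue or brown look-alike of the bearing alone.

How it is judged:
By the outcome, as a careful person would: the job done as asked, in the order asked, and still so for the second after the job is handed in, with the robot touching nothing.
It also fails if it takes over 48 s, if anything falls off the work surface, if the arm or the gripper's body presses on something with over 40 N, if the wrist force passes 120 N, or if a joint passes its speed limit or range.

### The arm

A 7-joint arm with a two-finger parallel gripper is mounted at the origin on a cart in front of the work surface, level with it; the furniture and walls round the work are solid. World frame = base frame: x ahead of the robot, y to its left, z up, the work surface at z = 0. Lengths are in m, angles in rad, forces in N, time in s.
With the tool pointing down it reaches from about 0.4 to 0.9 m from the base axis. Payload 5.5 kg.
Tool frame: the origin (TCP) lies on the centre line of the jaws, within the pads' length; the fingertips stand 8 mm ahead of it and the grasp point (between the pads) lies 11 mm behind it; z points along the fingers, y is the line along which they close (so a half turn about z gives the same grasp; the last joint's range is limited). The gripper opens to 92 mm and grips with 3 to 60 N. Pads are 19 mm wide; open, the fingers measure 130 mm over their backs; the gripper's body (75 mm by 190 mm) begins 47 mm behind the grasp point.
Start: joints at [-1.083, 0.501, -0.427, 1.55, 0.221, 1.138, -0.21], TCP at [0.145, 0.634, 0.235] pointing down, gripper open.
Joint ranges: [-2.88, 2.88], [-0.31, 2.03], [-1.54, 1.56], [0.2, 2.42], [-1.41, 4.55], [0.19, 2.02], [-2.57, 2.57]. Speed limits (rad/s): [2.57, 2.57, 3.14, 3.14, 3.14, 3.14, 3.14].

### API

Orientations are given as a rotation vector (axis times angle).
In Python, from bench import * gives the robot as it stands.
- The arm moves only by the tool carry_out, never from a script. Its argument "targets" is text: rows parted by semicolons, each of 6 numbers parted by spaces: the shift along the tool's x, y, z in units of 30 mm (1.0 is 30 mm), then the turn, a rotation vector about the tool's x, y, z in units of 6 degrees (1.0 is 6 degrees). A call has 1 to 10 rows; each row shifts and turns the commanded pose from where the row before left it, along the tool's axes as they then stand; what a row does not reach is not made up. A row lasts 1/12 s, in which the tool goes at most 41.7 mm and 7.16 degrees, less where a joint would pass 70% of its speed; a pose out of reach is approached as far as the arm can. A call is refused whole if a number of a shift passes 1 or a number of a turn 1, either way. A call with a gripper value outside its range is refused whole. "hand" is the closure, from 0 (fully open) to 1 (shut), set as the call begins (left out, the last holds). The fingers move at their own pace and stop on an object; "force" is the grip in N (left out, the last holds). Time passes only in rows, so rows that do not move let the fingers close. It gives the time, the measured TCP pose, the force, the opening and the grip force at its end, in the units of the state.
- sense(): the state, without advancing time (a new reading comes with each control period).
- snapshot(name): name is "scene" or "top" or "wrist"; returns the picture (384x512x3 uint8, red, green, blue); there is no depth.
- calibration(name): a dict with "fx", "fy", "cx", "cy" (pixels), "rvec" (rotation vector, rad) and "tvec" (3), from world to camera coordinates, as OpenCV has them. Camera axes: x right, y down, z forward; pixel columns grow to the right and rows downward; lengths in m; the calibration is good to about 2 mm. A picture is of the moment at which its call begins: read the wrist's pose just before it. calibration takes no time and is no camera call; for the wrist camera it gives the pose at the moment of the call.
- finish_job(): hands the job in; it is judged then, once.
The state is a dict: "clock": time; "q": joint angles; "dq": joint speeds; "joint_torque": joint torques, N m; "ee_pos": TCP position; "tool_rot": TCP orientation; "contact_force": force on the tool from outside, world axes, zero at the start; "torque": the same for the moment, N m; "opening": finger opening in m; "gripper_force": force on a finger pad.
Only numpy, scipy, OpenCV 4.12 (cv2) and the standard library are available. Lean on these libraries where they do the work, as an engineer would, in place of code of your own. Each camera call takes 0.05 s, during which the arm holds its last target. There are 200 camera calls.

## Working session

There is one attempt and no reset: what is moved stays moved. The work goes in short steps, Python scripts to look and compute and a tool call to move; the robot and the scene stay as the last step left them, time stands still between calls to the robot, and variables do not carry over. Pictures are saved under pics/ and viewed, at most 12 in all, crops included, and the job is handed in when it is done.

Besides the shell and the picture viewer there is one more tool, called after "Request:" in YAML: its name, and indented under it one key for each argument. carry_out: Moves the arm, as the interface text tells. Its arguments: {"type":"object","properties":{"targets":{"type":"string"},"hand":{"type":"number"},"force":{"type":"number"}},"required":["targets"]}

```bash
mkdir -p pics; ls; python3 - <<'E'
from bench import *
import cv2
s=sense();print({k:s[k] for k in('clock','ee_pos','tool_rot','opening')})
for n in('scene','top'):
    im=snapshot(n);cv2.imwrite(f'pics/{n}0.png',cv2.resize(im[:,:,::-1],(800,600),interpolation=cv2.INTER_CUBIC));print(calibration(n))
E
```

```text
pics
{'clock': 0.0, 'ee_pos': array([0.14476851, 0.632986  , 0.23370319]), 'tool_rot': array([-3.52192111e-01, -3.12152629e+00,  2.91253439e-03]), 'opening': 0.09174962674729581}
{'fx': 435.7747785901231, 'fy': 435.7747785901231, 'cx': 253.81304336220202, 'cy': 188.69234858044146, 'rvec': array([ 1.84323453, -1.09673178,  0.65672064]), 'tvec': array([-0.27122605,  0.26041623,  0.78183251])}
{'fx': 491.9242044277315, 'fy': 491.9242044277315, 'cx': 259.6798143540178, 'cy': 184.21067663831676, 'rvec': array([ 2.19067848, -2.13629458,  0.16227792]), 'tvec': array([-0.07495681,  0.51856626,  1.17716133])}
```

View pics/scene0.png

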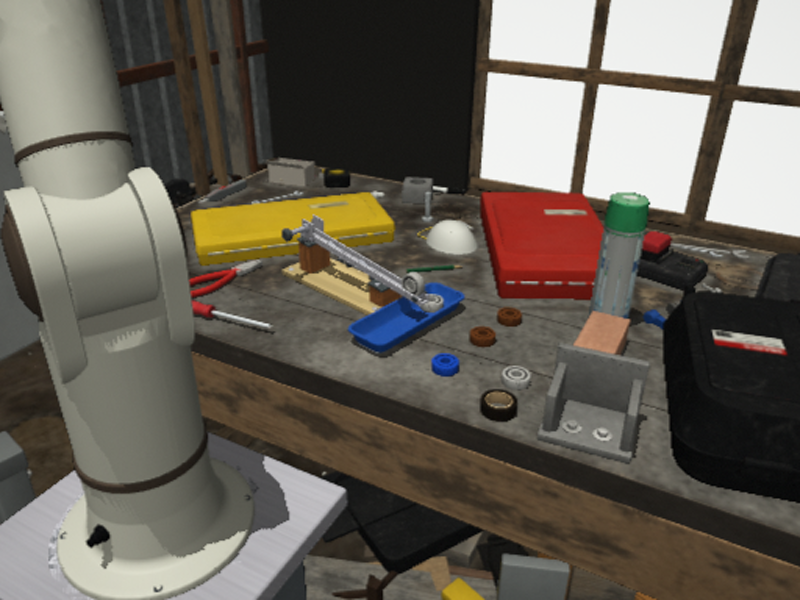

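View pics/top0.png

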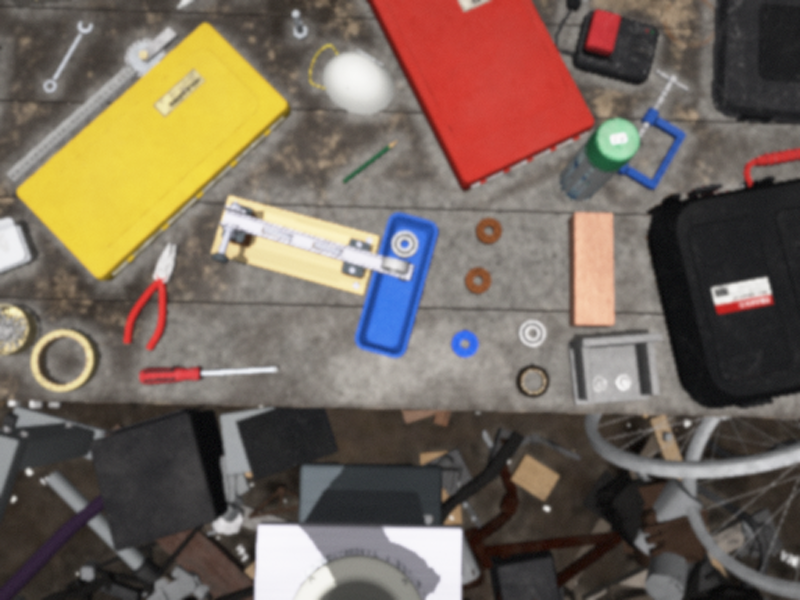

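Candidates for the bearing (top view, 800x600): the grey one on edge in the gutter at about (398,268), a grey one lying flat in the tray (404,243), the grey one on the bench (532,332), a blue one (464,343), and brown ones (488,231) and (477,280). I choose the one on edge in the gutter and check it in a crop.

```bash
python3 - <<'E'
from bench import *
import cv2,numpy as np
a=snapshot('scene')[125:225,170:310,::-1];b=snapshot('top')[120:190,130:285,::-1]
a=cv2.resize(a,(770,550),interpolation=cv2.INTER_CUBIC)
b=cv2.resize(b,(775,350),interpolation=cv2.INTER_CUBIC)
cv2.imwrite('pics/a1.png',a);cv2.imwrite('pics/b1.png',b)
E
```

```text
(no output)
```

View pics/a1.png

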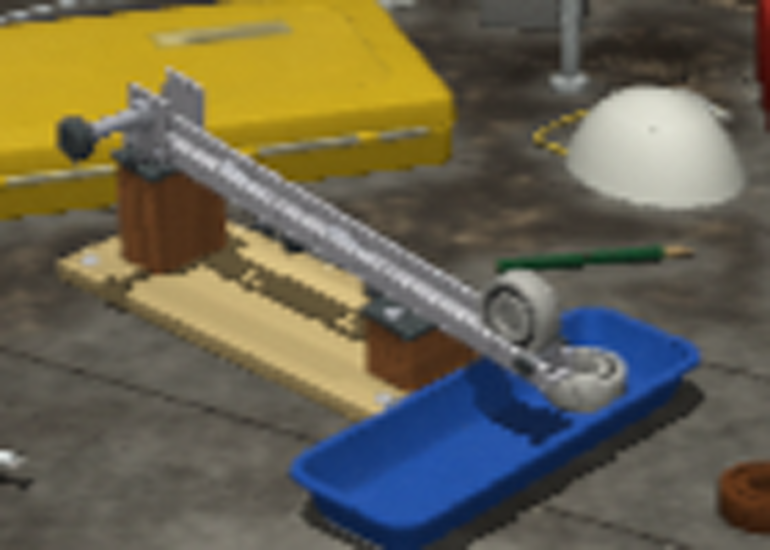

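View pics/b1.png

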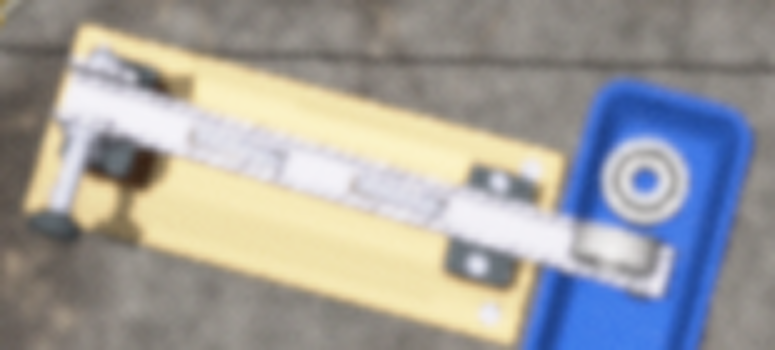

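The crops confirm the choice. The bearing stands on edge in the gutter at a1 (520,308) / b1 (615,250), with another lying flat in the tray behind it. The bolt head is at a1 (73,138) / b1 (52,224), on the robot's side. I fit the gutter pose next.

```bash
cat >h.py <<'E'
from bench import *
import numpy as np,cv2
from scipy.optimize import least_squares
from scipy.spatial.transform import Rotation as R
def gut(p):
    return np.array([p[0],p[1],p[2]]),R.from_euler('ZY',[p[3],-np.radians(8)])
def proj(n,X):
    c=calibration(n);K=np.array([[c['fx'],0,c['cx']],[0,c['fy'],c['cy']],[0,0,1]])
    return cv2.projectPoints(np.atleast_2d(X).astype(float),c['rvec'],c['tvec'],K,None)[0][:,0]
def G(p,g):
    t,r=gut(p);return t+r.apply(np.array(g)/1000.)
E
python3 - <<'E'
from h import *
T=lambda u,v:('top',130+u/5-.4,120+v/5-.4)
S=lambda u,v:('scene',170+u/5.5-.4,125+v/5.5-.4)
D=[(T(659,298),(0,11.7,10)),(T(672,246),(0,-11.7,10)),(T(615,250),(30.7,0,30)),(S(520,308),(30.7,3,21)),(S(518,366),(12,11.7,6))]
H=[(T(52,224),285,21,-6),(S(73,138),285,21,0)]
def f(q):
    p=q[:4];e=[]
    for (n,u,v),g in D: e+=list(proj(n,G(p,g))[0]-[u,v])
    for (n,u,v),x,z,dy in H: e+=list(proj(n,G(p,(x,q[4]+dy,z)))[0]-[u,v])
    e+=[(p[2]-.04)/.002,(q[4]-67)/3]
    return e
s=least_squares(f,[.56,-.05,.04,1.8,67],x_scale=[.1,.1,.01,.1,10]);p=s.x
print(p,np.round(s.fun,1))
np.save('p.npy',p[:4])
for g in [(0,0,0),(300,0,0),(30.7,0,21),(285,p[4],21),(237.5,0,8)]: print(g,G(p,g).round(4),proj('top',G(p,g)).round(1))
t,r=gut(p);print(r.as_matrix().round(3))
print(calibration('wrist'),R.from_rotvec(sense()['tool_rot']).as_matrix().round(3))
E
```

```text
[ 5.43683414e-01 -6.77695389e-02  4.05684812e-02  1.32604101e+00
  6.70787669e+01] [ 0.3 -0.6  0.3  0.7 -0.4 -0.1 -1.4  0.9  1.4 -0.7  0.4 -0.6 -0.9  0.3
  0.3  0. ]
(0, 0, 0) [ 0.5437 -0.0678  0.0406] [[262.3 174.5]]
(300, 0, 0) [0.6157 0.2205 0.0823] [[142.5 138.8]]
(30.7, 0, 21) [ 0.5503 -0.0411  0.0656] [[251.6 169.9]]
(285, np.float64(67.07876694751404), 21) [0.5463 0.2195 0.101 ] [[139.6 166.2]]
(237.5, 0, 8) [0.6004 0.1593 0.0815] [[168.  145.9]]
[[ 0.24  -0.97  -0.034]
 [ 0.961  0.242 -0.135]
 [ 0.139  0.     0.99 ]]
{'fx': 331.80091753286484, 'fy': 331.80091753286484, 'cx': 253.42727692499156, 'cy': 187.9830181909798, 'rvec': array([-2.27890544, -1.81591971, -0.25069586]), 'tvec': array([-0.64911647, -0.03379292,  0.39024575])} [[-0.975  0.223 -0.   ]
 [ 0.223  0.975 -0.001]
 [ 0.    -0.001 -1.   ]]
```

Request:
carry_out:
  targets: "-0.9 -0.63 0 0 0 0.1;-0.9 -0.63 0 0 0 0.1;-0.9 -0.63 0 0 0 0;-0.9 -0.63 0 0 0 0;-0.9 -0.63 0 0 0 0;-0.9 -0.63 0 0 0 0;-0.9 -0.63 0 0 0 0;-0.9 -0.63 0 0 0 0;-0.9 -0.63 0 0 0 0;-0.9 -0.63 0 0 0 0"
  hand: 1
  force: 20

```text
clock: 1.03
ee_pos: [0.3623, 0.3839, 0.2347]
tool_rot: [0.385, 3.118, 0.0]
contact_force: [-0.0, 0.3, -0.3]
opening: 0.0299
gripper_force: 0.0
```

Request:
carry_out:
  targets: "-0.9 -0.63 0 0 0 0;-0.9 -0.63 0 0 0 0;-0.9 -0.63 0 0 0 0;-0.9 -0.63 0 0 0 0;0 0 0 0 0 0;0 0 0 0 0 0"

```text
clock: 1.53
ee_pos: [0.4493, 0.2835, 0.2345]
tool_rot: [0.393, 3.117, -0.001]
contact_force: [0.2, 0.2, -0.1]
opening: 0.0004
gripper_force: 0.0
```

```bash
cat >>h.py <<'E'
p=np.load('p.npy')
def rel(g):
    "shift from TCP to gutter point g in tool axes, units; TCP in gutter mm"
    s=sense();M=R.from_rotvec(s['tool_rot']);t,r=gut(p)
    print('tcp gutter',(r.inv().apply(s['ee_pos']-t)*1000).round(1),'world',s['ee_pos'].round(4),'F',s['contact_force'].round(1),'t',s['clock'])
    print('shift units to',g,(M.inv().apply(G(p,g)-s['ee_pos'])/.03).round(2),'tool in gutter rotvec deg',np.degrees((r.inv()*M).as_rotvec()).round(1))
E
python3 - <<'E'
from h import *
rel((285,100,20))
c=calibration('wrist');im=snapshot('wrist')
for g in [(285,67,21),(300,11.7,10),(300,-11.7,10),(237.5,0,8),(200,0,0),(268,14.7,34)]: print(g,proj('wrist',G(p,g)).round(1)*1.5)
cv2.imwrite('pics/w1.png',cv2.resize(im[:,:,::-1],(768,576),interpolation=cv2.INTER_CUBIC))
E
```

```text
tcp gutter [341.8 176.7 147.8] world [0.4493 0.2835 0.2345] F [ 0.2  0.2 -0.1] t 1.5333
shift units to (285, 100, 20) [-2.56 -1.26  4.48] tool in gutter rotvec deg [-123.5 -122.7    8.7]
(285, 67, 21) [[319.05 437.7 ]]
(300, 11.7, 10) [[347.1  499.95]]
(300, -11.7, 10) [[347.7  527.85]]
(237.5, 0, 8) [[263.1  503.55]]
(200, 0, 0) [[219.  491.4]]
(268, 14.7, 34) [[291.75 516.75]]
```

View pics/w1.png

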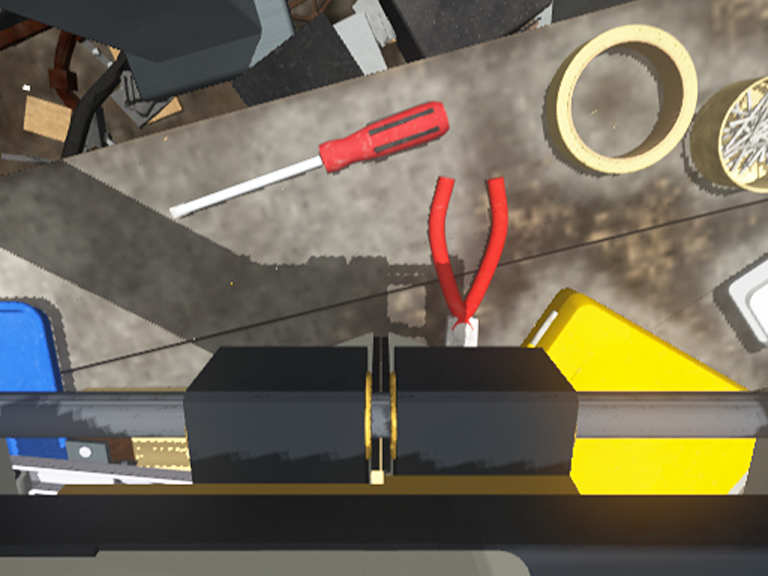

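The wrist view is mostly fingers, with pliers and screwdriver flat on the bench ahead at (470,260) and (310,150). I go down beside the bolt head, on the robot's side of it.

Request:
carry_out:
  targets: "-0.85 -0.42 0 0 0 0;-0.85 -0.42 0.3 0 0 0;-0.85 -0.42 0.8 0 0 0;0 0 0.9 0 0 0;0 0 0.9 0 0 0;0 0 0.9 0 0 0;0 0 0.7 0 0 0;0 0 0 0 0 0;0 0 0 0 0 0"

```text
clock: 2.33
ee_pos: [0.5111, 0.2318, 0.0989]
tool_rot: [-0.38, -3.115, 0.001]
contact_force: [1.0, 0.1, 0.1]
opening: 0.0005
gripper_force: 0.0
```

```bash
python3 - <<'E'
from h import *
rel((285,50,20))
im=snapshot('top')[110:185,110:210,::-1];im2=snapshot('scene')[120:180,165:245,::-1]
a=cv2.resize(im,(800,600),interpolation=cv2.INTER_CUBIC);b=cv2.resize(im2,(800,600),interpolation=cv2.INTER_CUBIC)
cv2.imwrite('pics/t2.png',a);cv2.imwrite('pics/s2.png',b)
E
```

```text
tcp gutter [288.1 104.3  18.4] world [0.5111 0.2318 0.0989] F [1.  0.1 0.1] t 2.3333
shift units to (285, 50, 20) [-1.81 -0.11 -0.04] tool in gutter rotvec deg [-122.9 -123.1    8.5]
```

View pics/t2.png

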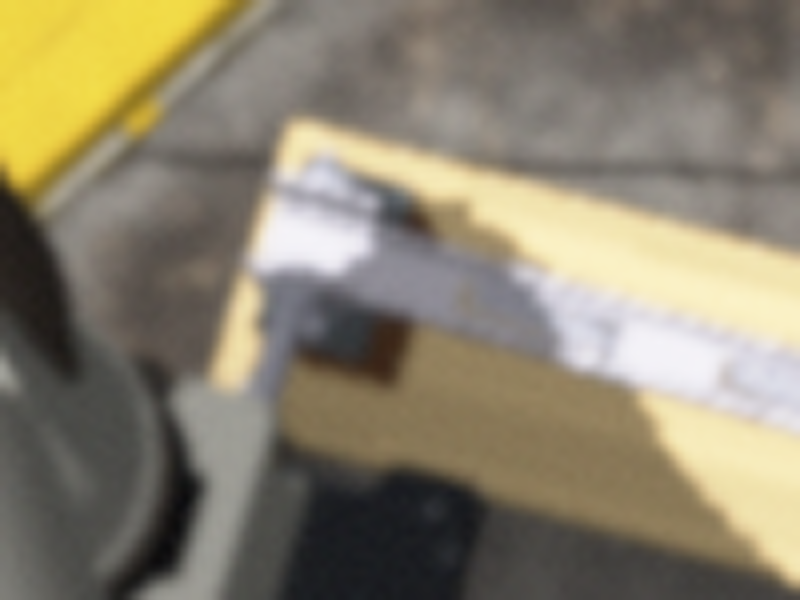

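The arm hides the head, but the rod at (275,350) points at the hand as expected. I push in small steps and watch the force.

Request:
carry_out:
  targets: "-0.3 -0.1 0 0 0 0;-0.3 0 0 0 0 0;-0.15 0 0 0 0 0;-0.15 0 0 0 0 0;-0.1 0 0 0 0 0;-0.1 0 0 0 0 0"

```text
clock: 2.93
ee_pos: [0.5442, 0.2196, 0.0998]
tool_rot: [-0.385, -3.117, -0.0]
contact_force: [-1.9, 0.7, 1.9]
opening: 0.0007
gripper_force: 1.3
```

Request:
carry_out:
  targets: "-0.1 0 0 0 0 0;-0.1 0 0 0 0 0;-0.1 0 0 0 0 0;-0.1 0 0 0 0 0"

```text
clock: 3.27
ee_pos: [0.5559, 0.2167, 0.0996]
tool_rot: [-0.385, -3.118, -0.0]
contact_force: [-2.6, 1.3, 2.7]
opening: 0.0002
gripper_force: 1.3
```

Request:
carry_out:
  targets: "-0.1 0 0 0 0 0;-0.1 0 0 0 0 0;-0.1 0 0 0 0 0;0 0 0 0 0 0"

```text
clock: 3.6
ee_pos: [0.5621, 0.2152, 0.0994]
tool_rot: [-0.383, -3.113, 0.001]
contact_force: [-8.0, 1.2, 6.4]
opening: 0.0004
gripper_force: 4.4
```

```bash
python3 - <<'E'
from h import *
rel((285,50,20))
E
```

```text
tcp gutter [284.4  50.7  19.4] world [0.5621 0.2152 0.0994] F [-8.   1.2  6.4] t 3.6
shift units to (285, 50, 20) [-0.02  0.02 -0.02] tool in gutter rotvec deg [-123.  -122.9    8.4]
```

Request:
carry_out:
  targets: "-0.1 0 0 0 0 0;-0.05 0 0 0 0 0;0 0 0 0 0 0;0 0 0 0 0 0"

```text
clock: 3.93
ee_pos: [0.5623, 0.2151, 0.099]
tool_rot: [-0.379, -3.107, 0.003]
contact_force: [-17.9, 2.0, 13.0]
opening: 0.0004
gripper_force: 9.3
```

It hit a hard stop at the expected place, so the bolt is fully in. I back off, lift, and look at it from above.

Request:
carry_out:
  targets: "0.3 0 0 0 0 0;0.5 0 0 0 0 0;0.5 0 -0.5 0 0 0;0 -0.3 -0.9 0 0 0;0 -0.9 -0.6 0 0 0;0 -0.9 0 0 0 0;0 -0.9 0 0 0 0;0 -0.9 0 0 0 0;0 -0.9 0 0 0 0;0 -0.9 0 0 0 0"

```text
clock: 4.77
ee_pos: [0.4902, 0.055, 0.1601]
tool_rot: [0.386, 3.115, -0.0]
contact_force: [1.6, -0.6, 0.2]
opening: 0.0007
gripper_force: 0.0
```

Request:
carry_out:
  targets: "0 -0.9 0 0 0 0;0 -0.9 0 0 0 0;0 -0.9 0 0 0 0;0 0 0 0 0 0;0 0 0 0 0 0"

```text
clock: 5.18
ee_pos: [0.4703, -0.0241, 0.16]
tool_rot: [0.392, 3.115, -0.001]
contact_force: [0.5, 0.9, 0.6]
opening: 0.0009
gripper_force: 0.0
```

```bash
python3 - <<'E'
from h import *
rel((-35,0,26))
im=snapshot('top')[110:200,125:285,::-1];im2=snapshot('scene')[125:215,170:330,::-1]
cv2.imwrite('pics/t3.png',np.vstack([cv2.resize(i,(533,300),interpolation=cv2.INTER_CUBIC) for i in(im,im2)]))
E
```

```text
tcp gutter [ 41.   81.8 114.8] world [ 0.4703 -0.0241  0.16  ] F [0.5 0.9 0.6] t 5.1833
shift units to (-35, 0, 26) [-2.73 -2.08  3.29] tool in gutter rotvec deg [-123.5 -122.8    8.8]
```

View pics/t3.png

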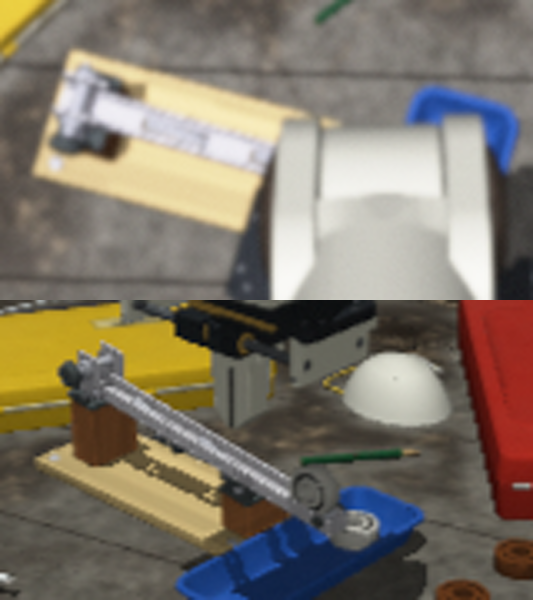

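The bolt is in: its head sits close to the cheek at (90,145) and the rod passes through both plates. The bearing still stands at the low end, scene part (315,490). Now I go behind (downhill of) the bearing.

Request:
carry_out:
  targets: "0 -0.9 0 0 0 0;-0.5 -0.9 0 0 0 0;-0.9 -0.28 0 0 0 0;-0.9 0 0 0 0 0;-0.43 0 0.5 0 0 0;0 0 0.8 0 0 0;0 0 0.8 0 0 0;0 0 0.8 0 0 0;0 0 0 0 0 0;0 0 0 0 0 0"

```text
clock: 6.12
ee_pos: [0.5335, -0.1006, 0.0716]
tool_rot: [-0.381, -3.115, -0.001]
contact_force: [0.6, 0.1, 1.2]
opening: 0.0003
gripper_force: 0.0
```

```bash
python3 - <<'E'
from h import *
rel((-35,0,26))
im=snapshot('scene')[165:225,225:305,::-1]
cv2.imwrite('pics/s4.png',cv2.resize(im,(800,600),interpolation=cv2.INTER_CUBIC))
E
```

```text
tcp gutter [-29.7   2.   35.5] world [ 0.5335 -0.1006  0.0716] F [0.6 0.1 1.2] t 6.1167
shift units to (-35, 0, 26) [-0.07 -0.13  0.34] tool in gutter rotvec deg [-123.  -123.1    8.4]
```

View pics/s4.png

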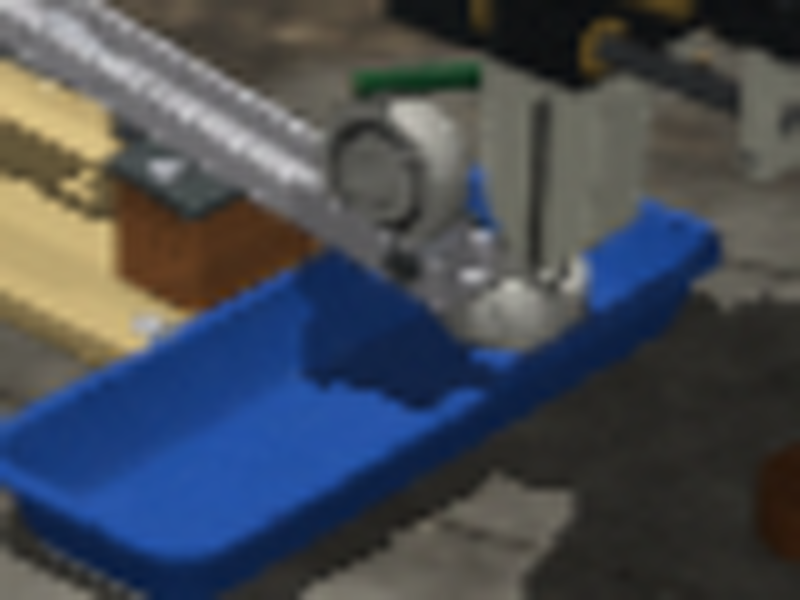

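The closed fingertips hang in line just behind the bearing: bearing at (380,170), tip at (540,180), clear of the tray and the bearing lying in it. I lower a little and roll it slowly uphill.

Request:
carry_out:
  targets: "-0.07 0 0.3 0 0 0;0 0.2 -0.028 0 0 0;0 0.2 -0.028 0 0 0;0 0.2 -0.028 0 0 0;0 0.2 -0.028 0 0 0;0 0.2 -0.028 0 0 0;0 0.2 -0.028 0 0 0;0 0.2 -0.028 0 0 0;0 0.2 -0.028 0 0 0;0 0.2 -0.028 0 0 0"

```text
clock: 7.0
ee_pos: [0.5494, -0.0497, 0.0714]
tool_rot: [0.385, 3.118, -0.0]
contact_force: [0.9, -1.2, 0.1]
opening: 0.0005
gripper_force: 0.4
```

```bash
python3 - <<'E'
from h import *
rel((219,0,26))
im=snapshot('scene')[145:220,205:305,::-1]
cv2.imwrite('pics/s5.png',cv2.resize(im,(800,600),interpolation=cv2.INTER_CUBIC))
E
```

```text
tcp gutter [23.  -1.2 27.9] world [ 0.5494 -0.0497  0.0714] F [ 0.9 -1.2  0.1] t 7.0
shift units to (219, 0, 26) [ 0.04  6.48 -0.85] tool in gutter rotvec deg [-123.2 -123.1    8.6]
```

View pics/s5.png

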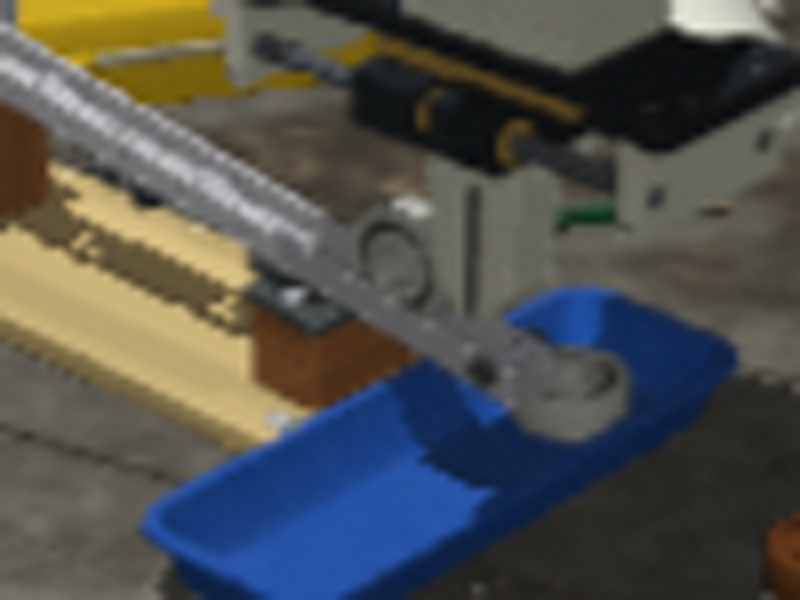

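The bearing (395,260) is rolling uphill ahead of the tip, so I continue.

Request:
carry_out:
  targets: "0 0.2 -0.027 0 0 0;0 0.2 -0.027 0 0 0;0 0.2 -0.027 0 0 0;0 0.2 -0.027 0 0 0;0 0.2 -0.027 0 0 0;0 0.2 -0.027 0 0 0;0 0.2 -0.027 0 0 0;0 0.2 -0.027 0 0 0;0 0.2 -0.027 0 0 0;0 0.2 -0.027 0 0 0"

```text
clock: 7.88
ee_pos: [0.564, 0.0086, 0.0795]
tool_rot: [0.385, 3.118, 0.0]
contact_force: [-0.3, -0.1, 0.9]
opening: 0.0
gripper_force: 0.3
```

Request:
carry_out:
  targets: "0 0.2 -0.027 0 0 0;0 0.2 -0.027 0 0 0;0 0.2 -0.027 0 0 0;0 0.2 -0.027 0 0 0;0 0.2 -0.027 0 0 0;0 0.2 -0.027 0 0 0;0 0.2 -0.027 0 0 0;0 0.2 -0.027 0 0 0;0 0.2 -0.027 0 0 0;0 0.2 -0.027 0 0 0"

```text
clock: 8.72
ee_pos: [0.5785, 0.067, 0.0875]
tool_rot: [-0.385, -3.118, -0.0]
contact_force: [-0.8, -0.4, -0.1]
opening: 0.0005
gripper_force: 0.0
```

```bash
python3 - <<'E'
from h import *
rel((219,0,26))
E
```

```text
tcp gutter [144.4  -1.2  27.1] world [0.5785 0.067  0.0875] F [-0.8 -0.4 -0.1] t 8.7167
shift units to (219, 0, 26) [ 0.04  2.47 -0.31] tool in gutter rotvec deg [-123.2 -123.1    8.6]
```

Request:
carry_out:
  targets: "0 0.2 -0.026 0 0 0;0 0.2 -0.026 0 0 0;0 0.2 -0.026 0 0 0;0 0.2 -0.026 0 0 0;0 0.2 -0.026 0 0 0;0 0.2 -0.026 0 0 0;0 0.2 -0.026 0 0 0;0 0.2 -0.026 0 0 0;0 0.2 -0.026 0 0 0"

```text
clock: 9.47
ee_pos: [0.5917, 0.1192, 0.0946]
tool_rot: [-0.385, -3.118, -0.0]
contact_force: [-0.4, -0.2, -0.4]
opening: 0.0008
gripper_force: 0.2
```

Request:
carry_out:
  targets: "0 0.1 -0.013 0 0 0;0 0.1 -0.013 0 0 0;0 0.1 -0.013 0 0 0;0 0.1 -0.013 0 0 0"

```text
clock: 9.8
ee_pos: [0.5945, 0.1303, 0.096]
tool_rot: [-0.385, -3.118, 0.0]
contact_force: [0.5, -0.7, 0.0]
opening: 0.0005
gripper_force: 0.0
```

```bash
python3 - <<'E'
from h import *
rel((219,0,26))
im=snapshot('scene')[125:185,170:250,::-1]
cv2.imwrite('pics/s6.png',cv2.resize(im,(800,600),interpolation=cv2.INTER_CUBIC))
E
```

```text
tcp gutter [210.2  -1.3  26.4] world [0.5945 0.1303 0.096 ] F [ 0.5 -0.7  0. ] t 9.8
shift units to (219, 0, 26) [ 0.04  0.29 -0.03] tool in gutter rotvec deg [-123.2 -123.     8.6]
```

View pics/s6.png

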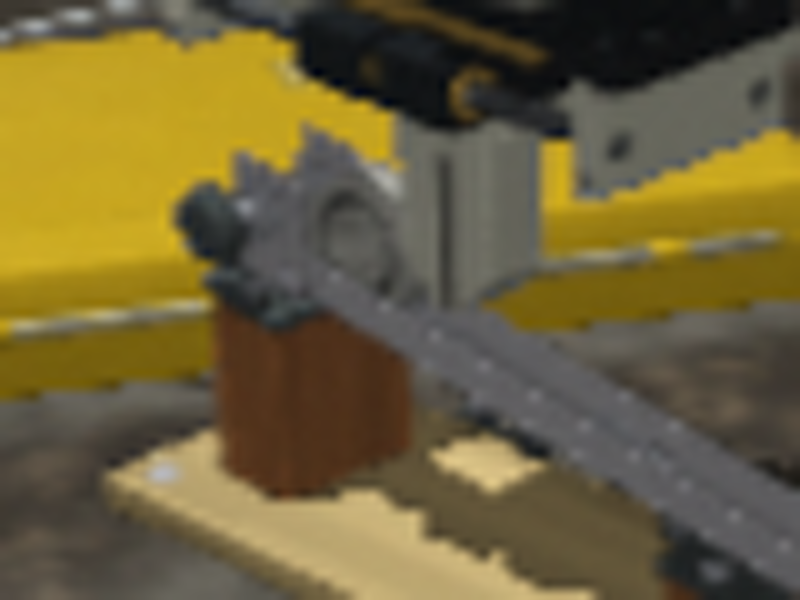

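The bearing (355,230) is near the cheeks. I go on in small steps until it meets the bolt.

Request:
carry_out:
  targets: "0 0.1 -0.013 0 0 0;0 0.1 -0.013 0 0 0;0 0.07 -0.01 0 0 0;0 0 0 0 0 0"

```text
clock: 10.18
ee_pos: [0.5966, 0.1388, 0.0972]
tool_rot: [0.384, 3.118, 0.001]
contact_force: [-0.2, 0.6, 0.6]
opening: 0.0007
gripper_force: 0.0
```

Request:
carry_out:
  targets: "0 0.07 -0.01 0 0 0;0 0.07 -0.01 0 0 0;0 0 0 0 0 0"

```text
clock: 10.43
ee_pos: [0.5975, 0.1415, 0.0977]
tool_rot: [-0.385, -3.118, 0.002]
contact_force: [-0.8, -2.3, 1.3]
opening: 0.0003
gripper_force: 0.8
```

```bash
python3 - <<'E'
from h import *
rel((219,0,26))
E
```

```text
tcp gutter [221.9  -1.5  26.5] world [0.5975 0.1415 0.0977] F [-0.8 -2.3  1.3] t 10.4333
shift units to (219, 0, 26) [ 0.05 -0.09  0.03] tool in gutter rotvec deg [-123.2 -123.     8.7]
```

Request:
carry_out:
  targets: "0 0.07 -0.01 0 0 0;0 0 0 0 0 0;0 0 0 0 0 0"

```text
clock: 10.68
ee_pos: [0.5977, 0.1418, 0.0977]
tool_rot: [-0.387, -3.117, 0.004]
contact_force: [-0.4, -4.7, 1.2]
opening: 0.0004
gripper_force: 2.5
```

The tip has stopped and the force is rising, so the bearing is against the bolt. I back off slowly so it settles on the catch, then retreat and rise clear.

Request:
carry_out:
  targets: "0 -0.07 0 0 0 0;0 -0.1 0.01 0 0 0;0 -0.1 0.01 0 0 0;0 -0.1 0.01 0 0 0;0 -0.2 0 0 0 0;0 -0.3 0 0 0 0;0 -0.3 -0.3 0 0 0;0 -0.3 -0.8 0 0 0;0 -0.3 -0.9 0 0 0;0 -0.6 -0.9 0 0 0"

```text
clock: 11.52
ee_pos: [0.5801, 0.0758, 0.1853]
tool_rot: [-0.382, -3.118, -0.002]
contact_force: [1.1, 0.1, 0.8]
opening: 0.0004
gripper_force: 0.0
```

Request:
carry_out:
  targets: "0.5 -0.9 -0.3 0 0 0;0.8 -0.9 0 0 0 0;0.8 -0.9 0 0 0 0;0.8 -0.9 0 0 0 0;0.8 -0.9 0 0 0 0;0 0 0 0 0 0;0 0 0 0 0 0"

```text
clock: 12.1
ee_pos: [0.4386, -0.0308, 0.1939]
tool_rot: [0.391, 3.116, -0.001]
contact_force: [0.6, 1.3, 0.1]
opening: 0.0007
gripper_force: 0.0
```

```bash
python3 - <<'E'
from h import *
rel((253,0,21))
for n in('top','scene'):
    print(n,[proj(n,G(p,(x,0,21)))[0].round(1) for x in(253,259,216)])
im=snapshot('top')[115:185,125:245,::-1];im2=snapshot('scene')[125:195,170:290,::-1]
cv2.imwrite('pics/t7.png',np.vstack([cv2.resize(i,(514,300),interpolation=cv2.INTER_CUBIC) for i in(im,im2)]))
E
```

```text
tcp gutter [ 31.7 110.9 150.4] world [ 0.4386 -0.0308  0.1939] F [0.6 1.3 0.1] t 12.1
shift units to (253, 0, 21) [-3.65  7.92  3.24] tool in gutter rotvec deg [-123.5 -122.8    8.7]
top [array([161.5, 143. ]), array([159. , 142.3]), array([176.8, 147.6])]
scene [array([206.9, 147.6]), array([205.5, 146.8]), array([215.6, 152.8])]
```

View pics/t7.png

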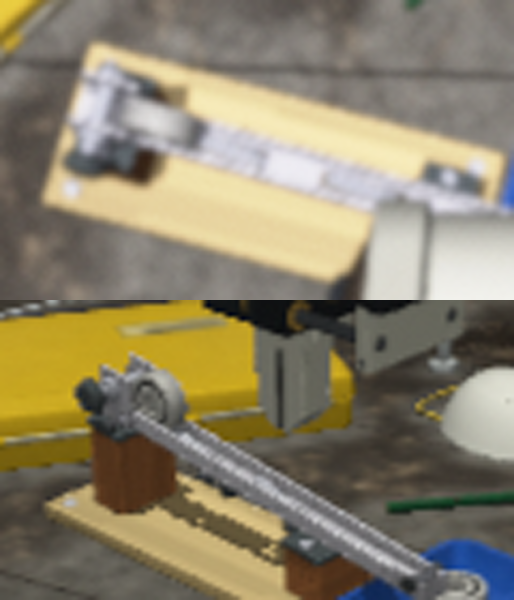

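The bearing stands at top crop (160,122), against a predicted (156,120) for x = 253 mm. It has not rolled back, and the bolt is in. I hand the job in.

```bash
python3 -c "
from bench import *
print(finish_job())"
```

```text
the job is handed in; nothing more can be done
None
```

The end bolt is pushed fully in, the bearing was rolled over both catches to the bolt and now rests against the risen upper catch at about gutter x = 253 mm, and the job is handed in at about 12 s.

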